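Lay the connector in the test cradle and hold the tester lever on its third notch

TASK

Lay the tall metal connector on its side in the black V-cradle of the test jig, resting in both saddles with its wide ring past the saddle on the tester's side and facing the brass probe, and let go of it. Then press the tester's sprung lever down past its first two clicks into the third notch (not on to the bottom stop) and finish while holding it there, as it springs back when released. Leave the other things on the bench where they are.

Things in the scene. Friction and masses are not known exactly. Their poses are not given: they have to be found in the camera images.
- connector: The tall metal connector, 125 mm long, standing on its ring; a 65 mm one stands nearby (places may be swapped). Origin: centre of the ring's open mouth (underside at the start); z axis from the mouth to the blank end. Ring: first 22 mm, 44 mm diameter, hollow 18 mm deep, 36 mm wide, pins inside. Barrel: the other 103 mm, smooth, 36 mm diameter. 0.17 to 0.35 kg.
- barrel_mid (a point): point on the connector's axis at half the length of its 36 mm barrel, 73.5 mm from the mouth (so 73.5 mm above the table at the start)
- jig: Fixed test jig: white board 150 mm (its x) by 350 mm (its y), 18 mm thick; origin under its centre on the table, z up, turned by up to 0.3 rad from the world axes. V-cradle at its -y half. Grey tester housing at its +y half: 90 mm (x), y = 30 to 100 mm, top 113 mm above the table. Its y axis runs from the cradle to the tester.
- cradle (a point): Where barrel_mid must come to lie: jig x = 0, y = -85 mm, 63 mm above the table. Two black 90-degree V saddles, 10 mm thick, 38 mm either side of this point along jig y (66 mm clear between them); arms reach 24 mm out sideways and up to about 15 mm below the axis. The barrel lies in them along jig y, the ring past the saddle on the tester's side.
- probe_tip (a point): tip of the brass probe, 10 mm thick, that leaves the tester housing towards the cradle on the cradle's axis, 63 mm above the table. At jig y = 14 mm with the lever up (a 4 mm nipple beyond); goes towards the cradle mm for mm as the lever is pressed, into the hollow ring of the connector lying in the cradle.
- lever_pad (a point): Middle of the top of the lever's flat black paddle (40 by 44 mm, 9 mm thick), which sticks out level from the tester's end face away from the cradle (jig +y); this point is 30 mm out from that face, 100 mm above the table at rest, and goes straight down when pressed. White ribs on the housing beside it show the level of the paddle's top at notches 1, 2, 3.
- lever (a joint): How far the lever is pressed, m: 0 at rest (up) to 0.042 at the bottom stop. A spring returns it (about 4 N at the top, 1.5 N more per cm); three clicks are felt over ridges at about 7, 17 and 27 mm (up to 11 N in all); the notches after them, level with the ribs, are at about 12, 22 and 32 mm. It stays in none by itself: let go, it springs up.
- short_connector: bystander: the same kind of metal connector but only 65 mm tall (barrel 36 mm, ring 44 mm diameter), standing on its ring; origin at the centre of its underside
- screwdriver: bystander: red-handled screwdriver lying on the table, about 200 mm long; origin under its middle
- spool: bystander: metal solder spool standing on its flange, 60 mm diameter, 42 mm high; origin under its centre
- flux_jar: bystander: small amber jar, 50 mm diameter, 60 mm high; origin under its centre
- star_knob: bystander: black six-lobed clamping knob, 42 mm across, 18 mm high; origin under its centre
- mug: bystander: white mug, 80 mm diameter, 90 mm high; origin under its centre
- wrench: bystander: steel wrench lying on the table, about 180 mm long; origin under its middle
There are look-alikes about, which are no part of the job. What is shaped like the connector but green is not meant.

How it is judged:
By the outcome, as a careful person would: the job done as asked, in the order asked, and still so for the second after the job is handed in, while the arm keeps its last pose, push and grip.
It also fails if it takes over 50 s, if anything falls off the work surface, if the arm or the gripper's body presses on something with over 40 N, if the wrist force passes 120 N, or if a joint passes its speed limit or range.

ROBOT

A 7-joint arm with a two-finger parallel gripper is mounted at the origin on the work surface. World frame = base frame: x ahead of the robot, y to its left, z up, the work surface at z = 0. Lengths are in m, angles in rad, forces in N, time in s.
With the tool pointing down it reaches from about 0.4 to 0.85 m from the base axis. Payload 10.4 kg.
Tool frame: the origin (TCP) lies at the very end of the fingers, on their centre line; the grasp point (between the pads) lies 19 mm behind it; z points along the fingers, y is the line along which they close (so a half turn about z gives the same grasp; the last joint's range is limited). The gripper opens to 85 mm and grips with 20 to 120 N. Pads are 22 mm wide; open, the fingers measure 114 mm over their backs; the gripper's body (76 mm by 85 mm) begins 54 mm behind the grasp point. The pads swing forward as they close: fully open they stand 13 mm farther back than shut.
Start: joints at [-1.357, 0.332, -0.065, 1.46, 0.022, 1.35, -0.088], TCP at [0.147, 0.608, 0.231] pointing down, gripper open.
Joint ranges: [-2.6, 2.6], [-0.5, 2.12], [-1.47, 1.34], [0.16, 2.42], [-1.27, 4.41], [0.06, 2.06], [-2.6, 2.6]. Speed limits (rad/s): [2.22, 2.22, 2.79, 2.79, 3.14, 3.14, 3.14].

INTERFACE

Orientations are given as a unit quaternion [x, y, z, w].
In Python, from workcell import manip gives the robot as it stands.
- The arm moves only by the shell command python3 -m jog 'ROWS' [FORCE]. ROWS is a JSON list of rows, 1 to 20 of them, each written [[rx, ry, rz], [dx, dy, dz], opening]: a rotation vector rx, ry, rz in parts of the range, where 1.0 means pi rad, then dx, dy, dz in a scale on which 1.0 is 1 m, then the opening from 0.0 (shut) to 1.0 (fully open); each row is the pose to reach, as a shift and turn from the pose commanded when the command began, along the tool's axes at that moment; what a row does not reach only later rows make up. A row lasts 1/8 s, in which the tool goes at most 0.0625 m and 0.188 rad, less where a joint would pass 70% of its speed; a pose out of reach is approached as far as the arm can. The fingers move at their own pace and stop on an object; FORCE is the grip in N (left out, the last holds). Time passes only in rows, so rows that do not move let the fingers close. It prints the time, the measured TCP pose, the force, the opening and the grip force at its end. Shift and turn numbers lie between -1 and 1, and a call with a number outside is refused. Input that does not fit is refused with a message, and nothing moves.
- manip.get_obs(): the state, without advancing time (a new reading comes with each control period).
- manip.camera(name): name is "scene" or "top" or "wrist"; returns the picture (400x640x3 uint8, blue, green, red); there is no depth.
- manip.calibration(name): a dict with "fx", "fy", "cx", "cy" (pixels), "world_from_camera" (4x4, takes a point from camera to world coordinates); the wrist camera has in their place "tool_from_camera" (4x4, takes a point from camera to tool coordinates, whose origin is the TCP and whose axes are the flange's). Camera axes: x right, y up, looking along -z (the intrinsics and any distortion apply to the point x, -y, -z); pixel columns grow to the right and rows downward; lengths in m; the calibration is good to about 2 mm. A picture is of the moment at which its call begins: read the wrist's pose just before it. calibration takes no time and is no camera call.
- manip.hand_in(): hands the job in; it is judged then, once.
Trained networks look in the newest picture that a camera, given by its name, has taken for a name from the list of things; names that differ only in an ending like _2 or _b are one class to them, and where a whole thing is asked for, a point or a joint stands for the part that bears it (a point fixed in the world has none). Each returns a list of dicts, best first, with "confidence" (0 to 1); they miss things now and then, are a little off and sometimes report something else, mostly with a low value. They report only what shows in the picture. A call takes as long as a camera call. They do not tell look-alikes from the thing itself.
- manip.outline_of(camera, thing): "mask" (400x640 bool, what is visible of it) and "bbox" ([left, top, right, bottom] in pixels, round what is visible of it).
The state is a dict: "clock": time; "joint_pos": joint angles; "joint_velocities": joint speeds; "tau": joint torques, N m; "position": TCP position; "ee_rot": TCP orientation; "ft_force": force on the tool from outside, world axes, zero at the start; "torque": the same for the moment, N m; "grip_width": opening from 0.0 (shut) to 1.0 (fully open); "grasp_force": force on a finger pad.
Only numpy, scipy, OpenCV 4.12 (cv2) and the standard library are available. Lean on these libraries where they do the work, as an engineer would, in place of code of your own. Each camera call takes 0.05 s, during which the arm holds its last target. There are 200 camera calls.

## Working session

There is one attempt and no reset: what is moved stays moved. The work goes in short steps, Python scripts to look and compute and a shell command to move; the robot and the scene stay as the last step left them, time stands still between calls to the robot, and variables do not carry over. Pictures are saved under pics/ and viewed, at most 10 in all, crops included, and the job is handed in when it is done.

```bash
ls; mkdir -p pics; python3 - <<'E'
from workcell import manip
import cv2,numpy as np
o=manip.get_obs();print({k:np.round(v,3) for k,v in o.items()})
for c in("scene","top"):
    im=manip.camera(c);cv2.imwrite(f"pics/{c}0.png",im)
    k=manip.calibration(c);print(c,{a:np.round(b,4).tolist() for a,b in k.items()})
    for t in("connector","short_connector","jig","lever_pad","probe_tip"):
        try:
            for r in manip.outline_of(c,t)[:4]:print(c,t,round(r["confidence"],2),r["bbox"])
        except Exception as e:print(c,t,e)
print({a:np.round(b,4).tolist() for a,b in manip.calibration("wrist").items()})
E
```

```text
pics
{'clock': np.float64(0.0), 'joint_pos': array([-1.357,  0.333, -0.065,  1.461,  0.022,  1.35 , -0.088]), 'joint_velocities': array([-0.   ,  0.001,  0.001,  0.001,  0.001,  0.   ,  0.001]), 'tau': array([-1.0000e-03, -6.2545e+01,  4.8000e-02, -3.9161e+01,  1.6000e-02,
        1.0000e-02,  0.0000e+00]), 'position': array([0.147, 0.607, 0.231]), 'ee_rot': array([ 0.118,  0.993, -0.001, -0.   ]), 'ft_force': array([ 0.785, -0.142, -0.573]), 'torque': array([-0.004,  0.041,  0.039]), 'grasp_force': np.float64(0.0), 'grip_width': np.float64(1.005)}
scene {'fx': 375.6742, 'fy': 375.6742, 'cx': 316.6454, 'cy': 200.8119, 'world_from_camera': [[0.7938, -0.4624, 0.395, 0.9762], [0.6079, 0.5865, -0.5352, -0.5727], [0.0158, 0.665, 0.7467, 0.8803], [0.0, 0.0, 0.0, 1.0]]}
scene connector 0.76 [234.6, 338.1, 261.4, 376.9]
scene connector 0.68 [205.5, 273.1, 227.5, 315.1]
scene connector 0.6 [260.5, 265.8, 280.1, 301.9]
scene connector 0.56 [229.2, 301.4, 255.2, 339.1]
scene short_connector 0.8 [207.3, 250.1, 229.1, 279.0]
scene jig 0.89 [275.8, 147.0, 378.5, 249.9]
scene lever_pad 0.56 [342.4, 150.7, 360.7, 160.0]
top {'fx': 377.2415, 'fy': 377.2415, 'cx': 317.5739, 'cy': 193.8311, 'world_from_camera': [[0.0197, 0.9956, -0.0917, 0.4509], [-0.9995, 0.0173, -0.0269, 0.002], [-0.0252, 0.0922, 0.9954, 1.0608], [0.0, 0.0, 0.0, 1.0]]}
top connector 0.95 [457.9, 150.2, 491.9, 175.1]
top connector 0.82 [473.1, 126.3, 505.4, 152.5]
top connector 0.8 [452.4, 188.2, 485.2, 208.3]
top connector 0.57 [421.2, 157.0, 448.1, 180.0]
top short_connector 0.84 [428.1, 222.1, 450.3, 239.2]
top jig 0.86 [238.0, 163.0, 369.6, 225.3]
top lever_pad 0.83 [241.5, 189.5, 259.6, 205.5]
{'fx': 325.6319, 'fy': 325.6319, 'cx': 323.5305, 'cy': 203.6446, 'tool_from_camera': [[-0.001, 0.961, 0.2767, 0.0713], [1.0, 0.001, -0.0001, 0.0006], [-0.0004, 0.2767, -0.961, -0.1419], [0.0, 0.0, 0.0, 1.0]]}
```

```bash
python3 - <<'E'
import cv2
a=cv2.imread("pics/scene0.png")[130:390,150:450];b=cv2.imread("pics/top0.png")[90:300,220:540]
cv2.imwrite("pics/s1.png",cv2.resize(a,None,fx=2.3,fy=2.3,interpolation=2));cv2.imwrite("pics/t1.png",cv2.resize(b,None,fx=2.5,fy=2.5,interpolation=2))
E
```

```text
(no output)
```

View pics/s1.png

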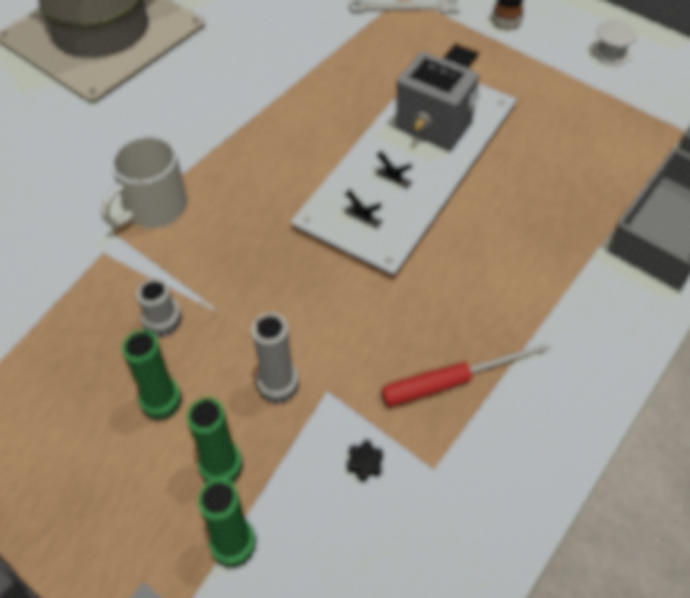

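View pics/t1.png

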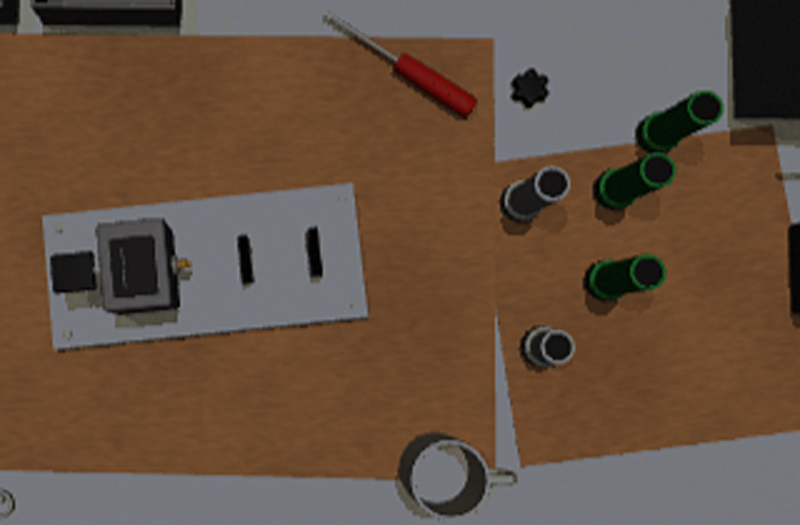

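The pictures show, as things that could be taken for the connector:
- Tall grey: scene (270,284), top (434,168). It is metal and tall, so this is the one.
- Short grey: scene (218,264), top (439,230). Too short.
- Greens: scene (216,294), (242,320) and (248,357). Wrong colour.

The cradle saddles are at top (318,194) and (346,191), and the lever paddle is at top (250,198). Next I fit models to the masks.

```bash
cat > h.py <<'E'
import numpy as np,cv2
from scipy.optimize import minimize
from workcell import manip
def proj(k,P,T=None):
    T=k["world_from_camera"] if T is None else T
    q=(np.c_[P,np.ones(len(P))]@np.linalg.inv(T).T)
    return np.c_[k["cx"]+k["fx"]*q[:,0]/-q[:,2],k["cy"]-k["fy"]*q[:,1]/-q[:,2]]
def cyl(r,z0,z1):
    a=np.linspace(0,2*np.pi,40);c=np.c_[r*np.cos(a),r*np.sin(a)]
    return np.vstack([np.c_[c,0*a+z0],np.c_[c,0*a+z1]])
def box(x0,x1,y0,y1,z0,z1):
    return np.array([[x,y,z] for x in(x0,x1) for y in(y0,y1) for z in(z0,z1)])
CON=[cyl(.022,0,.022),cyl(.018,.022,.125)]
SHORT=[cyl(.022,0,.022),cyl(.018,.022,.065)]
JIG=[box(-.075,.075,-.175,.175,0,.018),box(-.045,.045,.03,.1,.018,.113),box(-.02,.02,.108,.152,.091,.1)]
def pose(parts,p):
    x,y,t=p;c,s=np.cos(t),np.sin(t);R=np.array([[c,-s,0],[s,c,0],[0,0,1]])
    return [Q@R.T+[x,y,0] for Q in parts]
def sil(k,parts,T=None,S=4):
    m=np.zeros((400*S,640*S),np.uint8)
    for Q in parts:
        h=cv2.convexHull(((proj(k,Q,T)+.5)*S).astype(np.float32)).astype(int);cv2.fillConvexPoly(m,h,1)
    return cv2.resize(m.astype(np.float32),(640,400),interpolation=cv2.INTER_AREA)
def iou(ms,parts,p):
    v=[]
    for k,m,T in ms:
        s=sil(k,pose(parts,p),T);v.append(np.minimum(s,m).sum()/np.maximum(s,m).sum())
    return v
def fit(ms,parts,p0,step):
    n=len(step);f=lambda d:-sum(iou(ms,parts,np.r_[np.array(p0[:n])+d*step,p0[n:]]))
    sx=np.vstack([np.zeros(n),np.eye(n)])
    r=minimize(f,np.zeros(n),method="Nelder-Mead",options=dict(initial_simplex=sx,xatol=.005,fatol=1e-4))
    p=np.r_[np.array(p0[:n])+r.x*step,p0[n:]];return p,iou(ms,parts,p)
E
python3 - <<'E'
from h import *
K={};M={}
for c in("scene","top"):
    manip.camera(c);K[c]=manip.calibration(c)
    M[c]={t:manip.outline_of(c,t) for t in("connector","jig","short_connector")}
def pick(c,t,px):
    return min(M[c][t],key=lambda r:np.hypot((r["bbox"][0]+r["bbox"][2])/2-px[0],(r["bbox"][1]+r["bbox"][3])/2-px[1]))
def go(t,parts,p0,step,px):
    for cs in(("scene",),("top",),("scene","top")):
        ms=[(K[c],pick(c,t,px[c])["mask"].astype(np.float32),None) for c in cs]
        p,v=fit(ms,parts,p0,step);print(t,cs,np.round(p,4),np.round(v,3))
    return p
go("connector",CON,[.5,-.28,0],[.05,.05],dict(scene=(270,284),top=(434,168)))
go("jig",JIG,[.36,.03,.1],[.05,.05,.1],dict(scene=(327,198),top=(304,194)))
go("short_connector",SHORT,[.35,-.3,0],[.05,.05],dict(scene=(218,264),top=(439,230)))
E
```

```text
connector ('scene',) [ 0.5  -0.28  0.  ] [0.]
connector ('top',) [ 0.5  -0.28  0.  ] [0.]
connector ('scene', 'top') [ 0.5  -0.28  0.  ] [0. 0.]
jig ('scene',) [0.5383 0.0798 0.127 ] [0.973]
jig ('top',) [0.5414 0.0766 0.122 ] [0.98]
jig ('scene', 'top') [0.54   0.0766 0.1209] [0.963 0.975]
short_connector ('scene',) [ 0.4571 -0.2974  0.    ] [0.901]
short_connector ('top',) [ 0.35 -0.3   0.  ] [0.]
short_connector ('scene', 'top') [ 0.459 -0.299  0.   ] [0.891 0.932]
```

```bash
python3 - <<'E'
from h import *
ms=[]
for c,px in(("scene",(270,284)),("top",(434,168))):
    im=manip.camera(c);k=manip.calibration(c)
    r=min(manip.outline_of(c,"connector"),key=lambda r:np.hypot((r["bbox"][0]+r["bbox"][2])/2-px[0],(r["bbox"][1]+r["bbox"][3])/2-px[1]))
    print(c,r["bbox"]);ms.append((k,r["mask"].astype(np.float32),None))
    for m in(ms[-1:],ms):
        p,v=fit(m,CON,[.61,-.28,0],[.02,.02]);print(np.round(p,4),np.round(v,3))
    cv2.imwrite(f"pics/crop_{c}.png",cv2.resize(im[px[1]-40:px[1]+40,px[0]-50:px[0]+50],None,fx=6,fy=6,interpolation=2))
E
```

```text
scene [258.7, 265.4, 275.1, 303.7]
[ 0.6186 -0.2751  0.    ] [0.939]
[ 0.6186 -0.2751  0.    ] [0.939]
top [421.1, 155.7, 447.8, 175.8]
[ 0.6181 -0.2763  0.    ] [0.87]
[ 0.6186 -0.2755  0.    ] [0.936 0.873]
```

View pics/crop_scene.png

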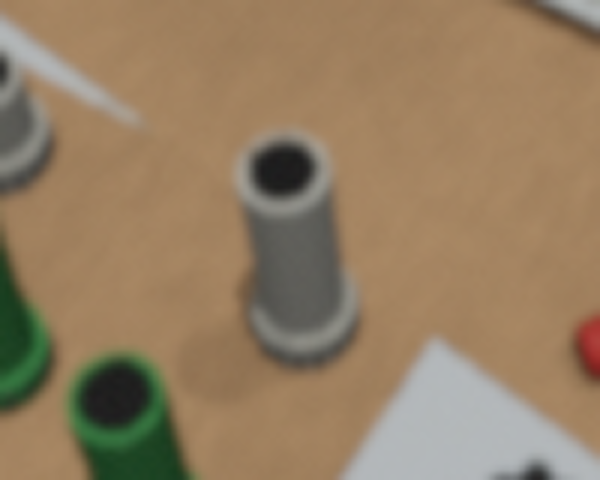

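The crop shows a plain grey, tall, ring-down connector at scene (270,284), and its fit is (0.6186, -0.2755). I'll grasp it with the tool 40° below horizontal, pointing along jig -y. A quarter turn about the closing line then lays it down. Next I work out the pre-grasp move.

```bash
cat >> h.py <<'E'
from scipy.spatial.transform import Rotation as Ro
J=np.array([.540,.0766]);TH=.121
jx=np.array([np.cos(TH),np.sin(TH),0]);jy=np.array([-np.sin(TH),np.cos(TH),0]);ez=np.array([0,0,1.])
def jw(x,y,z): return np.r_[J,0]+x*jx+y*jy+z*ez
def Rt(a):  # tool z turned a below horizontal from -jy ; a=90deg: straight down ; 130: tip towards +jy
    a=np.radians(a);z=-jy*np.cos(a)-ez*np.sin(a);return np.c_[np.cross(jx,z),jx,z]
def delta(R,p):
    o=manip.get_obs();R0=Ro.from_quat(o["ee_rot"])
    print("rv",np.round((R0.inv()*Ro.from_matrix(R)).as_rotvec(),3),"d",np.round(R0.inv().apply(p-o["position"]),4),"| at",np.round(o["position"],4),"to",np.round(p,4),"q",np.round(o["joint_pos"],2),"t",round(float(o["clock"]),2))
E
python3 - <<'E'
from h import *
m=np.array([.6186,-.2755,.0735]);R=Rt(40)
delta(R,m-.10*R[:,2]);delta(R,m-.10*R[:,2]+[0,0,.12])
E
```

```text
rv [ 0.528 -0.761  1.131] d [-0.6392 -0.676   0.0935] | at [0.1466 0.6076 0.2314] to [ 0.6094 -0.1995  0.1378] q [-1.36  0.33 -0.06  1.46  0.02  1.35 -0.09] t 1.2
rv [ 0.528 -0.761  1.131] d [-0.6392 -0.6759 -0.0265] | at [0.1466 0.6076 0.2314] to [ 0.6094 -0.1995  0.2578] q [-1.36  0.33 -0.06  1.46  0.02  1.35 -0.09] t 1.2
```

Careful with the scale: turns go in shares of pi rad. That gives: 1.131 rad is 0.36.

```bash
R="" ; python3 -m jog '[[[0, 0, 0], [-0.06, -0.06, -0.05], 1], [[0.0637, -0.0955, 0.1432], [-0.3, -0.32, -0.06], 1], [[0.0637, -0.0955, 0.1432], [-0.3, -0.32, -0.06], 1], [[0.0637, -0.0955, 0.1432], [-0.3, -0.32, -0.06], 1], [[0.0637, -0.0955, 0.1432], [-0.3, -0.32, -0.06], 1], [[0.0637, -0.0955, 0.1432], [-0.3, -0.32, -0.06], 1], [[0.0637, -0.0955, 0.1432], [-0.3, -0.32, -0.06], 1], [[0.1681, -0.2422, 0.36], [-0.639, -0.676, -0.026], 1], [[0.1681, -0.2422, 0.36], [-0.639, -0.676, -0.026], 1], [[0.1681, -0.2422, 0.36], [-0.639, -0.676, -0.026], 1], [[0.1681, -0.2422, 0.36], [-0.639, -0.676, -0.026], 1], [[0.1681, -0.2422, 0.36], [-0.639, -0.676, -0.026], 1], [[0.1681, -0.2422, 0.36], [-0.639, -0.676, -0.026], 1], [[0.1681, -0.2422, 0.36], [-0.639, -0.676, -0.026], 1], [[0.1681, -0.2422, 0.36], [-0.639, -0.676, -0.026], 1], [[0.1681, -0.2422, 0.36], [-0.639, -0.676, -0.026], 1], [[0.1681, -0.2422, 0.36], [-0.639, -0.676, -0.026], 1], [[0.1681, -0.2422, 0.36], [-0.639, -0.676, -0.026], 1], [[0.1681, -0.2422, 0.36], [-0.639, -0.676, -0.026], 1]]'
python3 - <<'E'
from h import *
m=np.array([.6186,-.2755,.0735]);R=Rt(40)
delta(R,m-.10*R[:,2]);delta(R,m-.10*R[:,2]+[0,0,.12])
E
```

```text
clock: 3.58
position: [0.6094, -0.198, 0.2572]
ee_rot: [0.6, 0.679, -0.28, 0.317]
ft_force: [0.4, 0.2, -0.4]
grip_width: 0.996
grasp_force: 0.0
rv [0.002 0.    0.001] d [ 0.0906 -0.0003  0.0779] | at [ 0.6094 -0.198   0.2572] to [ 0.6094 -0.1995  0.1378] q [-0.64  0.33  0.55  1.73  0.75  1.23 -0.3 ] t 3.58
rv [0.002 0.    0.001] d [-0.0014 -0.0003  0.0008] | at [ 0.6094 -0.198   0.2572] to [ 0.6094 -0.1995  0.2578] q [-0.64  0.33  0.55  1.73  0.75  1.23 -0.3 ] t 3.58
```

Reached easily. I'll descend to the pre-grasp and check with the wrist camera.

```bash
python3 -m jog '[[[0, 0, 0], [0.05, 0, 0.04], 1], [[0, 0, 0], [0.09, 0, 0.077], 1], [[0, 0, 0], [0.09, 0, 0.077], 1], [[0, 0, 0], [0.09, 0, 0.077], 1]]'
python3 - <<'E'
from h import *
o=manip.get_obs();im=manip.camera("wrist");k=manip.calibration("wrist")
T=np.eye(4);T[:3,:3]=Ro.from_quat(o["ee_rot"]).as_matrix();T[:3,3]=o["position"];T=T@k["tool_from_camera"]
for r in manip.outline_of("wrist","connector")[:3]:
    print(r["confidence"],r["bbox"])
    ms=[(k,r["mask"].astype(np.float32),T)]
    p,v=fit(ms,CON,[.6186,-.2755,0],[.01,.01]);print(np.round(p,4),np.round(v,3),iou(ms,CON,[.6186,-.2755,0]))
d=im.copy()
for Q in pose(CON,[.6186,-.2755,0]):
    h=cv2.convexHull(proj(k,Q,T).astype(np.float32)).astype(int);cv2.polylines(d,[h],True,(0,0,255),1)
cv2.imwrite("pics/w1.png",d)
m=np.array([.6186,-.2755,.0735]);R=Rt(40);delta(R,m+.021*R[:,2])
E
```

```text
clock: 4.08
position: [0.6104, -0.2005, 0.1412]
ee_rot: [0.601, 0.678, -0.28, 0.317]
ft_force: [-0.1, -0.1, -0.1]
grip_width: 0.996
grasp_force: 0.0
0.85 [353.8, 193.6, 390.6, 299.4]
[ 0.6978 -0.4292  0.    ] [0.936] [np.float32(0.0)]
0.71 [208.3, 161.1, 254.8, 287.8]
[ 0.6186 -0.2755  0.    ] [0.] [np.float32(0.0)]
0.66 [309.2, 272.0, 343.2, 292.2]
[ 0.6964 -0.873   0.    ] [0.286] [np.float32(0.005047407)]
rv [ 0.003  0.    -0.003] d [ 0.0036 -0.0015  0.1225] | at [ 0.6107 -0.2005  0.1415] to [ 0.6205 -0.2915  0.06  ] q [-0.61  0.49  0.53  1.81  0.75  1.05 -0.45] t 4.17
```

View pics/w1.png

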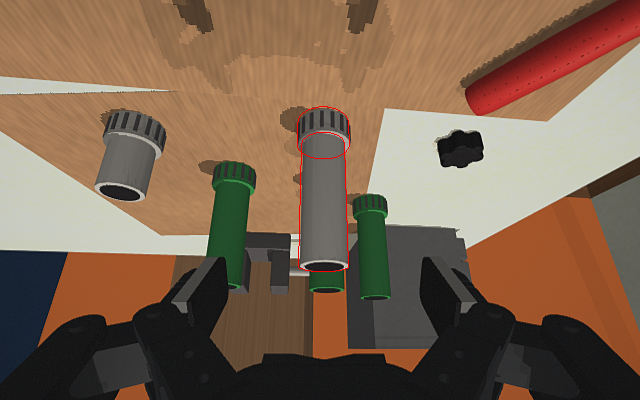

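The overlay of the fitted model lies on the grey connector at (300–348, 108–270), centred between the fingers at about x=200 and x=445. The greens stand well behind it. I'll advance and grip.

```bash
python3 -m jog '[[[0, 0, 0], [0.003, -0.001, 0.05], 1], [[0, 0, 0], [0.003, -0.001, 0.09], 1], [[0, 0, 0], [0.003, -0.001, 0.122], 1], [[0, 0, 0], [0.003, -0.001, 0.122], 1], [[0, 0, 0], [0.003, -0.001, 0.122], 1], [[0, 0, 0], [0.003, -0.001, 0.122], 0], [[0, 0, 0], [0.003, -0.001, 0.122], 0], [[0, 0, 0], [0.003, -0.001, 0.122], 0], [[0, 0, 0], [0.003, -0.001, 0.122], 0], [[0, 0, 0], [0.003, -0.001, 0.122], 0], [[0, 0, 0], [0.003, -0.001, 0.122], 0]]' 60
python3 - <<'E'
from h import *
m=np.array([.6186,-.2755,.0735]);R=Rt(40);delta(R,m+.021*R[:,2])
E
```

```text
clock: 5.55
position: [0.62, -0.2914, 0.0586]
ee_rot: [0.601, 0.678, -0.28, 0.317]
ft_force: [-0.5, 2.7, 5.2]
grip_width: 0.403
grasp_force: 59.0
rv [ 0.001  0.001 -0.   ] d [-0.0011  0.0006 -0.0008] | at [ 0.62   -0.2914  0.0586] to [ 0.6205 -0.2915  0.06  ] q [-0.47  0.66  0.55  1.82  0.79  0.82 -0.48] t 5.55
```

```bash
python3 -m jog '[[[0, 0, 0], [-0.02, 0, -0.017], 0], [[0, 0, 0], [-0.06, 0, -0.05], 0], [[0, 0, 0], [-0.1, 0, -0.084], 0], [[0, 0, 0], [-0.14, 0, -0.118], 0], [[0, 0, 0], [-0.14, 0, -0.118], 0]]'
python3 - <<'E'
from h import *
mt=np.array([-.0011,0,-.0218]);R=Rt(130)
o=manip.get_obs();print(o["grip_width"],o["grasp_force"],o["ft_force"])
for h in(.1,0): delta(R,jw(0,-.085,.063+h)-R@mt)
E
```

```text
clock: 6.18
position: [0.6204, -0.2919, 0.245]
ee_rot: [0.602, 0.677, -0.278, 0.318]
ft_force: [-0.0, 1.2, -3.1]
grip_width: 0.404
grasp_force: 60.2
0.4041223733151576 60.158278942108154 [-0.0196615   1.18214034 -3.09127652]
rv [ 0.007  1.571 -0.002] d [ 0.2711 -0.0362 -0.1711] | at [ 0.6204 -0.2919  0.245 ] to [0.5485 0.007  0.147 ] q [-0.5   0.37  0.58  1.72  0.76  1.08 -0.21] t 6.17
rv [ 0.007  1.571 -0.002] d [ 0.3477 -0.0368 -0.1069] | at [ 0.6204 -0.2919  0.245 ] to [0.5485 0.007  0.047 ] q [-0.5   0.37  0.58  1.72  0.76  1.08 -0.21] t 6.17
```

Converted, 1.571 rad is 0.5001.

```bash
python3 -m jog '[[[0, 0.0541, 0], [0.02, 0, -0.02], 0], [[0, 0.1082, 0], [0.05, -0.005, -0.04], 0], [[0, 0.1623, 0], [0.08, -0.01, -0.06], 0], [[0, 0.2165, 0], [0.11, -0.015, -0.08], 0], [[0, 0.2706, 0], [0.14, -0.02, -0.1], 0], [[0, 0.3247, 0], [0.17, -0.025, -0.12], 0], [[0.001, 0.3788, -0.0003], [0.2, -0.03, -0.14], 0], [[0.0016, 0.4329, -0.0003], [0.23, -0.033, -0.155], 0], [[0.0022, 0.4775, -0.0006], [0.26, -0.036, -0.165], 0], [[0.0022, 0.5001, -0.0006], [0.271, -0.036, -0.171], 0], [[0.0022, 0.5001, -0.0006], [0.271, -0.036, -0.171], 0], [[0.0022, 0.5001, -0.0006], [0.271, -0.036, -0.171], 0], [[0.0022, 0.5001, -0.0006], [0.271, -0.036, -0.171], 0]]'
python3 - <<'E'
from h import *
mt=np.array([-.0011,0,-.0218]);R=Rt(130)
o=manip.get_obs();print(o["grip_width"],o["grasp_force"],o["ft_force"])
for h in(.1,0): delta(R,jw(0,-.085,.063+h)-R@mt)
im=manip.camera("wrist");cv2.imwrite("pics/w2.png",im)
s=manip.camera("scene")[130:260,260:400];t=manip.camera("top")[150:240,230:400]
cv2.imwrite("pics/st2.png",np.hstack([cv2.resize(s,(400,371),interpolation=2),cv2.resize(t,(400,371),interpolation=2)]))
E
```

```text
clock: 7.8
position: [0.5471, 0.0073, 0.144]
ee_rot: [0.623, 0.704, 0.224, -0.257]
ft_force: [-0.5, 0.4, -2.6]
grip_width: 0.405
grasp_force: 60.0
0.40453363684173954 60.03579139709473 [-0.53413747  0.40727475 -2.56947747]
rv [-0.005  0.002 -0.002] d [ 0.0015  0.0013 -0.0027] | at [0.5471 0.0073 0.144 ] to [0.5485 0.007  0.147 ] q [ 0.05  0.46  0.29  1.69 -0.75  1.44  0.72] t 7.8
rv [-0.005  0.002 -0.002] d [-0.0626  0.0018  0.0741] | at [0.5471 0.0073 0.144 ] to [0.5485 0.007  0.047 ] q [ 0.05  0.46  0.29  1.69 -0.75  1.44  0.72] t 7.8
```

View pics/w2.png

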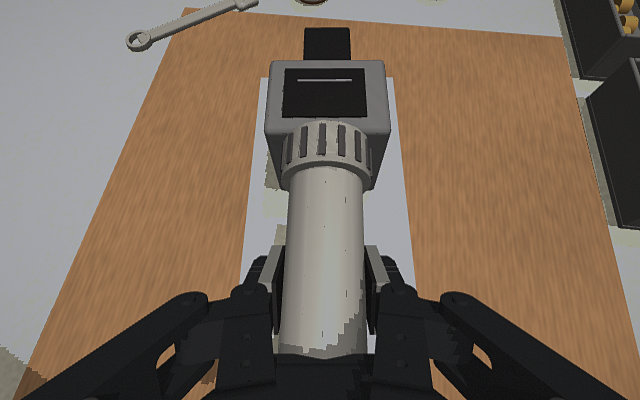

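The connector lies level with its ring at (330,155) towards the tester, and housing and paddle are in line at col ~327. I'll check the jig pose in this view by projection.

```bash
python3 - <<'E'
from h import *
o=manip.get_obs();d=manip.camera("wrist");k=manip.calibration("wrist")
Tt=np.eye(4);Tt[:3,:3]=Ro.from_quat(o["ee_rot"]).as_matrix();Tt[:3,3]=o["position"];T=Tt@k["tool_from_camera"]
def draw(Q,c):
    h=cv2.convexHull(proj(k,Q,T).astype(np.float32)).astype(int);cv2.polylines(d,[h],True,c,1)
P=pose(JIG,[*J,TH])
for Q in (P[0],P[1],P[2]): draw(Q,(0,0,255))
mt=np.array([-.0011,0,-.0218])
# connector in tool frame: con z axis at grasp = world up
R0=Rt(40); Rc=np.c_[R0.T@jx, R0.T@jy, R0.T@ez]
for Q in CON: draw((Q-[0,0,.0735])@Rc.T@Tt[:3,:3].T+(Tt[:3,:3]@mt+Tt[:3,3]),(0,255,0))
cv2.imwrite("pics/w3.png",cv2.resize(d[0:400,180:480],None,fx=1.5,fy=1.5,interpolation=2))
E
```

```text
(no output)
```

View pics/w3.png

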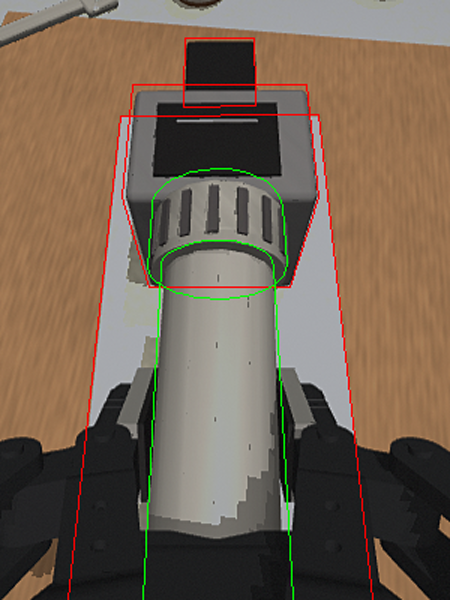

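The overlays agree to a few mm. I'll descend to just above the saddles, then settle.

Converted, -0.005 rad is -0.0016.

```bash
python3 -m jog '[[[-0.0016, 0.0006, -0.0006], [-0.02, 0.0015, 0.022], 0], [[-0.0016, 0.0006, -0.0006], [-0.04, 0.0015, 0.046], 0], [[-0.0016, 0.0006, -0.0006], [-0.052, 0.0015, 0.062], 0], [[-0.0016, 0.0006, -0.0006], [-0.052, 0.0015, 0.062], 0], [[-0.0016, 0.0006, -0.0006], [-0.052, 0.0015, 0.062], 0]]'
python3 - <<'E'
from h import *
mt=np.array([-.0011,0,-.0218]);R=Rt(130)
o=manip.get_obs();print(o["grip_width"],o["grasp_force"],o["ft_force"])
delta(R,jw(0,-.085,.063)-R@mt)
s=manip.camera("scene")[130:260,260:400];t=manip.camera("top")[150:240,230:400]
cv2.imwrite("pics/st2.png",np.hstack([cv2.resize(s,(400,371),interpolation=2),cv2.resize(t,(400,212),interpolation=2) if 0 else cv2.copyMakeBorder(cv2.resize(t,(400,212),interpolation=2),0,159,0,0,0)]))
E
```

```text
clock: 8.62
position: [0.5484, 0.0074, 0.0635]
ee_rot: [0.623, 0.703, 0.227, -0.256]
ft_force: [0.2, 0.4, -1.0]
grip_width: 0.406
grasp_force: 60.0
0.4058463831358112 60.03740072250366 [ 0.18732064  0.4153305  -1.01427906]
rv [ 0.    -0.001 -0.   ] d [-0.0109  0.      0.0124] | at [0.5484 0.0074 0.0635] to [0.5485 0.007  0.047 ] q [ 0.07  0.56  0.27  1.73 -0.79  1.33  0.82] t 8.62
```

View pics/st2.png

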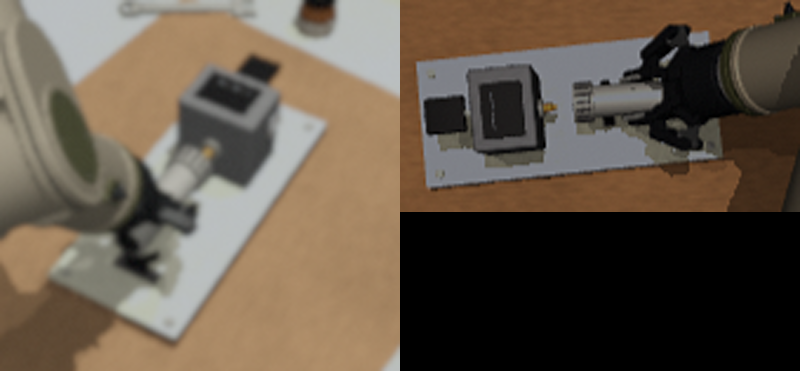

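The top view has the ring at crop (583,101), in line with the brass probe at (547,107) and clear of it. I'll settle down in small steps.

```bash
python3 -m jog '[[[0, 0, 0], [-0.004, 0, 0.005], 0], [[0, 0, 0], [-0.008, 0, 0.009], 0], [[0, 0, 0], [-0.01, 0, 0.0115], 0], [[0, 0, 0], [-0.01, 0, 0.0115], 0], [[0, 0, 0], [-0.01, 0, 0.0115], 0]]'
python3 - <<'E'
from h import *
mt=np.array([-.0011,0,-.0218]);R=Rt(130)
o=manip.get_obs();print(o["torque"]);delta(R,jw(0,-.085,.063)-R@mt)
E
```

```text
clock: 9.35
position: [0.549, 0.0076, 0.051]
ee_rot: [0.622, 0.703, 0.229, -0.257]
ft_force: [-5.7, -3.0, 28.7]
grip_width: 0.402
grasp_force: 62.2
[1.98576817 1.38141592 1.35618626]
rv [ 0.001 -0.005  0.003] d [-0.003  -0.0006  0.0027] | at [0.549  0.0076 0.051 ] to [0.5485 0.007  0.047 ] q [ 0.07  0.59  0.26  1.73 -0.8   1.32  0.84] t 9.35
```

```bash
python3 -m jog '[[[0, 0, 0], [0.001, 0, -0.0015], 0], [[0, 0, 0], [0.001, 0, -0.0015], 0], [[0, 0, 0], [0.001, 0, -0.0015], 0]]'; python3 -m jog '[[[0, 0, 0], [0, 0, 0], 0.5], [[0, 0, 0], [0, 0, 0], 0.6], [[0, 0, 0], [0, 0, 0], 0.8], [[0, 0, 0], [0, 0, 0], 0.8], [[0, 0, 0], [0, 0, 0], 0.8]]'
python3 - <<'E'
from h import *
o=manip.get_obs();d=manip.camera("wrist");k=manip.calibration("wrist")
T=np.eye(4);T[:3,:3]=Ro.from_quat(o["ee_rot"]).as_matrix();T[:3,3]=o["position"];T=T@k["tool_from_camera"]
Rc=np.c_[jx,ez,-jy]
for Q in CON:
    h=cv2.convexHull(proj(k,(Q-[0,0,.0735])@Rc.T+jw(0,-.085,.063),T).astype(np.float32)).astype(int);cv2.polylines(d,[h],True,(0,255,0),1)
for Q in pose(JIG,[*J,TH])[1:]:
    h=cv2.convexHull(proj(k,Q,T).astype(np.float32)).astype(int);cv2.polylines(d,[h],True,(0,0,255),1)
cv2.imwrite("pics/w4.png",cv2.resize(d[0:400,180:480],None,fx=1.5,fy=1.5,interpolation=2))
E
```

```text
clock: 9.72
position: [0.5491, 0.0076, 0.0513]
ee_rot: [0.622, 0.703, 0.229, -0.257]
ft_force: [-0.7, -1.0, 14.7]
grip_width: 0.409
grasp_force: 61.1
clock: 10.35
position: [0.5477, 0.007, 0.0489]
ee_rot: [0.623, 0.703, 0.227, -0.257]
ft_force: [-0.4, 0.0, 0.5]
grip_width: 0.8
grasp_force: 0.0
```

View pics/w4.png

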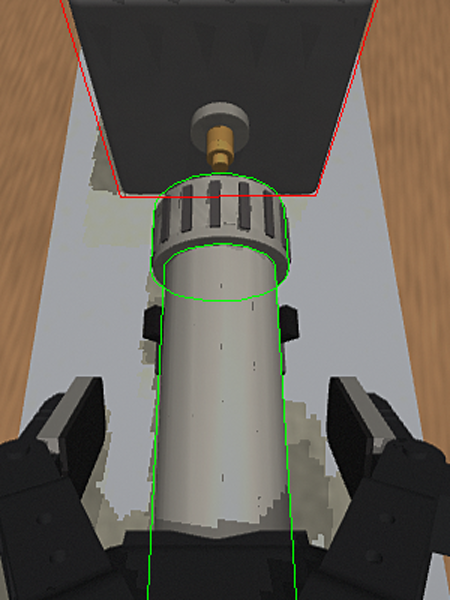

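The connector lies in the saddles (black arms visible at (152,325) and (290,325)), with its ring past the tester-side saddle facing the brass probe at (220,145). The match with the target outline is within ~3 mm. I'll retreat up and back.

```bash
python3 -m jog '[[[0, 0, 0], [0, 0, -0.02], 0.9], [[0, 0, 0], [0, 0, -0.06], 0.9], [[0, 0, 0], [0, 0, -0.1], 0.9], [[0, 0, 0], [0.04, 0, -0.14], 0.9], [[0, 0, 0], [0.08, 0, -0.18], 0.9], [[0, 0, 0], [0.08, 0, -0.18], 0.9]]'
python3 - <<'E'
from h import *
delta(Rt(90),jw(0,.130,.17))
E
```

```text
clock: 11.15
position: [0.5562, -0.0488, 0.2439]
ee_rot: [0.623, 0.704, 0.229, -0.253]
ft_force: [0.8, -0.0, 0.0]
grip_width: 0.898
grasp_force: 0.0
rv [ 0.007 -0.696  0.001] d [ 0.1493 -0.0017  0.2211] | at [ 0.5562 -0.0488  0.2439] to [0.5243 0.2056 0.17  ] q [ 0.1   0.41  0.34  1.52 -0.71  1.64  0.67] t 11.15
```

Converted, -0.696 rad is -0.2215.

```bash
python3 -m jog '[[[0, -0.0477, 0], [0.05, 0, 0.04], 0], [[0, -0.0955, 0], [0.09, 0, 0.08], 0], [[0, -0.1432, 0], [0.12, 0, 0.12], 0], [[0.0022, -0.191, 0], [0.15, -0.002, 0.17], 0], [[0.0022, -0.2215, 0.0003], [0.15, -0.002, 0.21], 0], [[0.0022, -0.2215, 0.0003], [0.15, -0.002, 0.221], 0], [[0.0022, -0.2215, 0.0003], [0.15, -0.002, 0.221], 0], [[0.0022, -0.2215, 0.0003], [0.15, -0.002, 0.221], 0], [[0.0022, -0.2215, 0.0003], [0.15, -0.002, 0.221], 0], [[0.0022, -0.2215, 0.0003], [0.15, -0.002, 0.221], 0]]'
python3 - <<'E'
from h import *
delta(Rt(90),jw(0,.130,.105));delta(Rt(90),jw(0,.130,.068))
s=manip.camera("scene");t=manip.camera("top")
k=manip.calibration("scene")
for r in manip.outline_of("scene","connector"): print(r["confidence"],r["bbox"])
P=[(Q-[0,0,.0735])@np.c_[jx,ez,-jy].T+jw(0,-.085,.063) for Q in CON]
for c in("scene","top"):
    k=manip.calibration(c);h=np.vstack([proj(k,Q) for Q in P]);print(c,h.min(0),h.max(0))
    for r in manip.outline_of(c,"connector"):
        m=r["mask"];q=sil(k,P);v=np.minimum(q,m).sum()/np.maximum(q,m).sum()
        if v>.1: print(c,r["bbox"],v)
E
```

```text
clock: 12.4
position: [0.5221, 0.2069, 0.1663]
ee_rot: [0.663, 0.748, -0.001, -0.004]
ft_force: [-1.3, 0.2, -0.6]
grip_width: -0.002
grasp_force: 0.0
rv [-0.007 -0.004 -0.001] d [-0.0017  0.0025  0.0613] | at [0.5221 0.2069 0.1663] to [0.5243 0.2056 0.105 ] q [-0.58  0.24  0.14  1.72 -0.04  1.19 -0.3 ] t 12.4
rv [-0.007 -0.004 -0.001] d [-0.0019  0.0028  0.0983] | at [0.5221 0.2069 0.1663] to [0.5243 0.2056 0.068 ] q [-0.58  0.24  0.14  1.72 -0.04  1.19 -0.3 ] t 12.4
0.94 [236.6, 336.8, 260.5, 378.4]
0.8 [228.8, 303.0, 257.4, 339.1]
0.77 [201.3, 273.3, 226.7, 316.3]
0.72 [299.7, 185.7, 332.8, 221.4]
0.68 [274.4, 146.0, 376.1, 250.4]
scene [299.16419901 184.39094857] [333.0373793  222.76489633]
scene [299.7, 185.7, 332.8, 221.4] 0.9131701
top [302.97445414 182.53595128] [351.61168415 202.36223924]
top [301.3, 181.3, 352.3, 202.2] 0.8913365
```

The fixed cameras confirm the connector in the cradle (IoU 0.91 and 0.89). I'll approach the paddle and press.

```bash
python3 -m jog '[[[0, 0, 0], [-0.002, 0.0025, 0.03], 0], [[0, 0, 0], [-0.002, 0.0025, 0.055], 0], [[0, 0, 0], [-0.002, 0.0025, 0.06], 0], [[0, 0, 0], [-0.002, 0.0025, 0.065], 0], [[0, 0, 0], [-0.002, 0.0025, 0.07], 0], [[0, 0, 0], [-0.002, 0.0025, 0.075], 0], [[0, 0, 0], [-0.002, 0.0025, 0.075], 0], [[0, 0, 0], [-0.002, 0.0025, 0.075], 0]]'
python3 - <<'E'
from h import *
delta(Rt(90),jw(0,.130,.068))
E
```

```text
clock: 13.65
position: [0.5239, 0.2063, 0.0911]
ee_rot: [0.663, 0.749, -0.002, -0.004]
ft_force: [0.1, -0.6, -0.2]
grip_width: 0.001
grasp_force: 0.0
rv [-0.008 -0.004  0.001] d [-0.0008  0.0005  0.0231] | at [0.5239 0.2063 0.0911] to [0.5243 0.2056 0.068 ] q [-0.57  0.32  0.13  1.79 -0.06  1.04 -0.29] t 13.65
```

```bash
python3 - <<'E'
from h import *
o=manip.get_obs();print(o["ft_force"],o["position"])
w=manip.camera("wrist");s=manip.camera("scene")[130:230,290:430]
cv2.imwrite("pics/l1.png",np.hstack([cv2.resize(w[150:400,160:480],(400,312)),cv2.resize(s,(400,312),interpolation=2)]))
E
```

```text
[ 0.07593045 -0.59297726 -0.24870258] [0.52388575 0.20633326 0.09108417]
```

View pics/l1.png

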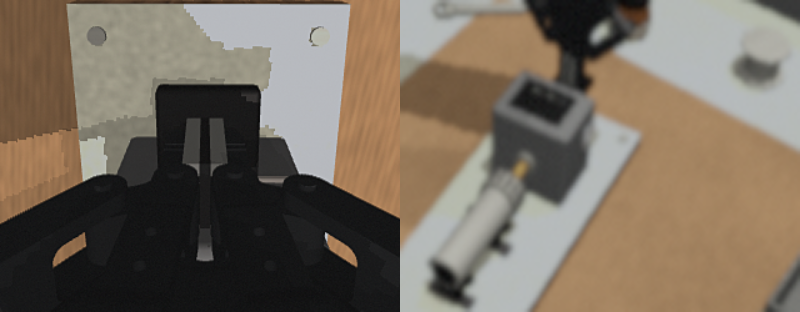

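The wrist view puts the shut fingertips over the middle of the paddle, and the scene view shows the connector seated in line with the probe. No push is felt yet, so I'll go down in small steps.

Converted, -0.008 rad is -0.0025.

```bash
python3 -m jog '[[[-0.0025, -0.0013, 0], [-0.001, 0.0005, 0.003], 0], [[-0.0025, -0.0013, 0], [-0.001, 0.0005, 0.003], 0]]'; python3 -m jog '[[[0, 0, 0], [0, 0, 0.003], 0], [[0, 0, 0], [0, 0, 0.003], 0]]';  python3 -m jog '[[[0, 0, 0], [0, 0, 0.003], 0], [[0, 0, 0], [0, 0, 0.003], 0]]'
```

```text
clock: 14.0
position: [0.5243, 0.2059, 0.088]
ee_rot: [0.662, 0.749, 0.0, 0.0]
ft_force: [-2.3, 2.1, 4.3]
grip_width: 0.001
grasp_force: 2.1
clock: 14.25
position: [0.5244, 0.206, 0.0853]
ee_rot: [0.662, 0.749, 0.0, 0.0]
ft_force: [-3.2, 1.8, 5.7]
grip_width: 0.003
grasp_force: 3.1
clock: 14.5
position: [0.5244, 0.2057, 0.0818]
ee_rot: [0.663, 0.749, 0.0, 0.0]
ft_force: [-0.6, 2.2, 3.1]
grip_width: -0.0
grasp_force: 1.4
```

```bash
python3 - <<'E'
from h import *
k=manip.calibration("wrist");o=manip.get_obs();w=manip.camera("wrist");cv2.imwrite("pics/wl2.png",w)
cv2.imwrite("pics/l2.png",cv2.resize(w[150:400,160:480],(768,600)))
def T(p,R):
    A=np.eye(4);A[:3,:3]=R;A[:3,3]=p;return A@k["tool_from_camera"]
def pr(nm,p,R):
    for dz in(-.012,-.008,-.004,0,.004,.008,.012):
        z=p[2]+dz;q=proj(k,np.array([jw(-.02,.152,z),jw(.02,.152,z)]),T(p,R));print(nm,"paddle top - TCP",dz,np.round(q,1).tolist())
pr("l1",np.array([.5239,.2063,.0911]),Ro.from_quat([.663,.749,-.002,-.004]).as_matrix())
pr("now",o["position"],Ro.from_quat(o["ee_rot"]).as_matrix());print(o["ft_force"])
for r in manip.outline_of("wrist","lever_pad"): print(r["confidence"],r["bbox"])
E
```

```text
l1 paddle top - TCP -0.012 [[285.8, 214.5], [366.3, 214.7]]
l1 paddle top - TCP -0.008 [[284.8, 217.1], [367.3, 217.2]]
l1 paddle top - TCP -0.004 [[283.8, 219.7], [368.3, 219.9]]
l1 paddle top - TCP 0 [[282.7, 222.5], [369.4, 222.7]]
l1 paddle top - TCP 0.004 [[281.5, 225.4], [370.6, 225.6]]
l1 paddle top - TCP 0.008 [[280.3, 228.5], [371.7, 228.7]]
l1 paddle top - TCP 0.012 [[279.1, 231.7], [373.0, 232.0]]
now paddle top - TCP -0.012 [[284.7, 213.4], [365.4, 213.4]]
now paddle top - TCP -0.008 [[283.8, 215.9], [366.4, 215.9]]
now paddle top - TCP -0.004 [[282.8, 218.5], [367.5, 218.6]]
now paddle top - TCP 0 [[281.8, 221.3], [368.6, 221.3]]
now paddle top - TCP 0.004 [[280.7, 224.3], [369.8, 224.3]]
now paddle top - TCP 0.008 [[279.5, 227.3], [371.1, 227.4]]
now paddle top - TCP 0.012 [[278.3, 230.6], [372.4, 230.6]]
[-0.55544728  2.22866486  3.14095223]
```

View pics/l2.png

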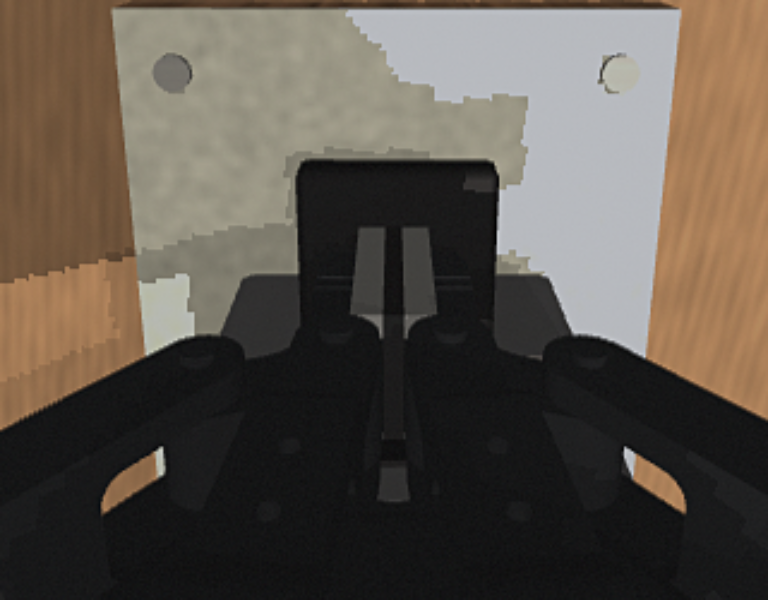

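In both wrist views the paddle edge keeps its place relative to the fingers, at row ~217 to 220. So at TCP z=0.091 the fingers were already on the paddle, just past ridge 1, where the net force dips. The readings fit rest at 0.100 and ridge 2 near 0.083. I'll go on in small steps to find ridge 3.

```bash
j(){ grep -E 'position|ft_force'; }
python3 -m jog '[[[0, 0, 0], [0, 0, 0.002], 0], [[0, 0, 0], [0, 0, 0.002], 0]]'|j; python3 -m jog '[[[0, 0, 0], [0, 0, 0.002], 0], [[0, 0, 0], [0, 0, 0.002], 0]]'|j;python3 -m jog '[[[0, 0, 0], [0, 0, 0.002], 0], [[0, 0, 0], [0, 0, 0.002], 0]]'|j;python3 -m jog '[[[0, 0, 0], [0, 0, 0.002], 0], [[0, 0, 0], [0, 0, 0.002], 0]]'|j;python3 -m jog '[[[0, 0, 0], [0, 0, 0.002], 0], [[0, 0, 0], [0, 0, 0.002], 0]]'|j
```

```text
position: [0.5244, 0.2055, 0.0798]
ft_force: [-0.8, 1.6, 2.1]
position: [0.5244, 0.2055, 0.078]
ft_force: [-2.5, 1.9, 6.1]
position: [0.5246, 0.2056, 0.0769]
ft_force: [-6.1, 0.9, 14.6]
position: [0.5246, 0.2055, 0.0743]
ft_force: [-1.6, 1.8, 6.7]
position: [0.5246, 0.2055, 0.0721]
ft_force: [-1.1, 2.4, 5.1]
```

```bash
python3 -m jog '[[[0, 0, 0], [0, 0, 0.0015], 0], [[0, 0, 0], [0, 0, 0.0015], 0]]'; python3 - <<'E'
from h import *
k=manip.calibration("scene");now=manip.camera("scene");old=cv2.imread("pics/scene0.png")
ys=np.arange(.030,-.035,-.005);q=proj(k,np.array([jw(0,y,.066) for y in ys]))
for y,(u,v) in zip(ys,q):
    g=lambda im:cv2.getRectSubPix(im,(1,1),(float(u),float(v)))[0,0].tolist()
    print(round(y*1000),np.round([u,v],1),"old",g(old),"now",g(now))
for n,im in(("old",old),("now",now)):
    c=im[170:215,305:345].astype(int);m=(c[...,2]-c[...,0]>50);m[:, :]&=True
    r,cc=np.nonzero(m);print(n,m.sum(),[(a+305,b+170,tuple(im[b+170,a+305])[::2]) for b,a in zip(r,cc)][:40])
E
```

```text
clock: 16.1
position: [0.5245, 0.2055, 0.0705]
ee_rot: [0.663, 0.749, 0.0, 0.0]
ft_force: [-0.9, 1.9, 6.2]
grip_width: 0.001
grasp_force: 2.7
30 [333.3 181.1] old [91, 109, 120] now [91, 97, 97]
25 [332.5 182.1] old [78, 116, 138] now [76, 82, 82]
20 [331.7 183.1] old [74, 122, 145] now [73, 86, 93]
15 [330.9 184.1] old [67, 111, 131] now [77, 111, 131]
10 [330.1 185.1] old [57, 84, 100] now [91, 129, 150]
5 [329.3 186.1] old [57, 65, 71] now [114, 135, 146]
0 [328.5 187.1] old [66, 69, 69] now [126, 135, 139]
-5 [327.7 188.2] old [102, 111, 109] now [126, 133, 134]
-10 [326.9 189.2] old [148, 161, 157] now [128, 134, 135]
-15 [326.1 190.3] old [167, 181, 177] now [128, 135, 136]
-20 [325.2 191.3] old [171, 184, 180] now [139, 146, 147]
-25 [324.4 192.3] old [172, 184, 180] now [159, 167, 167]
-30 [323.6 193.4] old [175, 184, 180] now [166, 174, 175]
old 190 [(np.int64(305), np.int64(170), (np.uint8(94), np.uint8(160))), (np.int64(306), np.int64(170), (np.uint8(94), np.uint8(161))), (np.int64(307), np.int64(170), (np.uint8(93), np.uint8(161))), (np.int64(308), np.int64(170), (np.uint
[... 4120 characters left out ...]
157))), (np.int64(311), np.int64(172), (np.uint8(87), np.uint8(151))), (np.int64(312), np.int64(172), (np.uint8(85), np.uint8(148))), (np.int64(313), np.int64(172), (np.uint8(83), np.uint8(146))), (np.int64(314), np.int64(172), (np.uint8(83), np.uint8(144))), (np.int64(315), np.int64(172), (np.uint8(81), np.uint8(141))), (np.int64(316), np.int64(172), (np.uint8(76), np.uint8(134))), (np.int64(317), np.int64(172), (np.uint8(71), np.uint8(128))), (np.int64(318), np.int64(172), (np.uint8(70), np.uint8(124))), (np.int64(305), np.int64(173), (np.uint8(95), np.uint8(162))), (np.int64(306), np.int64(173), (np.uint8(95), np.uint8(163))), (np.int64(307), np.int64(173), (np.uint8(95), np.uint8(162)))]
```

Ridge 3 was felt near z=0.076 (14.6 N peak, then a drop to about 5 to 6 N), so the lever is at about 30 to 32 mm. I'll go 1 mm deeper to centre it in the notch, recheck and hand in.

```bash
python3 -m jog '[[[0, 0, 0], [0, 0, 0.001], 0], [[0, 0, 0], [0, 0, 0.001], 0], [[0, 0, 0], [0, 0, 0.001], 0], [[0, 0, 0], [0, 0, 0.001], 0]]'; python3 - <<'E'
from h import *
P=[(Q-[0,0,.0735])@np.c_[jx,ez,-jy].T+jw(0,-.085,.063) for Q in CON]
for c in("scene","top"):
    im=manip.camera(c);k=manip.calibration(c)
    for r in manip.outline_of(c,"connector"):
        m=r["mask"];q=sil(k,P);v=np.minimum(q,m).sum()/np.maximum(q,m).sum()
        if v>.1: print(c,r["bbox"],v)
old=cv2.imread("pics/top0.png")
for y in np.arange(.03,-.02,-.004):
    u,v=proj(k,jw(0,y,.066)[None])[0];g=lambda i:cv2.getRectSubPix(i,(1,1),(float(u),float(v)))[0,0].tolist()
    print(round(y*1000),g(old),g(im))
E
```

```text
clock: 16.65
position: [0.5246, 0.2055, 0.0696]
ee_rot: [0.663, 0.749, 0.0, 0.0]
ft_force: [-1.0, 1.6, 5.7]
grip_width: -0.004
grasp_force: 3.0
scene [301.1, 185.9, 333.2, 221.4] 0.89590245
top [301.8, 182.9, 353.1, 205.9] 0.91730607
30 [60, 63, 64] [63, 66, 68]
26 [69, 76, 81] [70, 75, 78]
22 [33, 86, 112] [101, 97, 96]
18 [36, 96, 117] [132, 126, 124]
14 [23, 70, 98] [133, 127, 123]
10 [65, 97, 116] [56, 94, 119]
6 [124, 120, 118] [32, 87, 118]
2 [124, 119, 117] [36, 97, 118]
-2 [126, 120, 117] [40, 105, 122]
-6 [125, 119, 117] [39, 103, 123]
-10 [126, 120, 117] [55, 90, 104]
-14 [126, 119, 118] [68, 68, 69]
-18 [126, 120, 117] [56, 56, 59]
```

The top view shows brass running unbroken into the ring mouth, with the connector still seated. That matches a press of about 30 mm or more.

```bash
python3 -c "
from workcell import manip
print(manip.hand_in())"
```

```text
the job is handed in; nothing more can be done
None
```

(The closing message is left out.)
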